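# Sound a heater well with a depth rod and set the reading post

## Robot

A 6-joint arm with a two-finger parallel gripper is mounted at the origin on the work surface. World frame = base frame: x ahead of the robot, y to its left, z up, the work surface at z = 0. Lengths are in mm, angles in rad, forces in N, time in s.
With the tool pointing down it reaches from about 350 to 1000 mm from the base axis. Payload 7.1 kg.
Tool frame: the origin (TCP) lies on the centre line of the jaws, within the pads' length; the fingertips stand 14 mm ahead of it and the grasp point (between the pads) lies 5 mm behind it; z points along the fingers, x is the direction in which the jaws open and shut, and the axes are right-handed (so a half turn about z gives the same grasp; the last joint's range is limited). The gripper opens to 85 mm and grips with 20 to 120 N. Pads are 22 mm wide; open, the fingers measure 114 mm over their backs; the gripper's body (76 mm by 85 mm) begins 54 mm behind the grasp point. The pads swing forward as they close: fully open they stand 13 mm farther back than shut.
Start: joints at [1.323, 0.423, 1.63, -0, 1.089, -0.019], TCP at [141.724, 608.703, 222.219] pointing down, gripper open.
Joint ranges: [-3, 3], [-0.9, 2.11], [0.09, 2.58], [-1.31, 4.45], [0.11, 2.69], [-2.54, 2.54]. Speed limits (rad/s): [2.39, 2.39, 3.01, 3.14, 3.14, 3.14].

## Interface

Orientations are given as a 3x3 rotation matrix whose columns are the frame's x, y, z axes.
In Python, from plant import robot gives the robot as it stands.
- The arm moves only by the tool jog_arm, never from a script. Its argument "plan" is a list that holds one entry, the list of rows, each a list of 5 numbers: the opening, from -1 (shut) to 1 (fully open), so that 0 is half open, then the shift along the world's x, y, z in m, then the turn about the world's z in rad. In form: [[[claw, tx, ty, tz, spin], ...]]. A call has 1 to 12 rows; each row is the pose to reach, as a shift and turn from the pose commanded when the call began; what a row does not reach only later rows make up. A row lasts 1/8 s, in which the tool goes at most 62.5 mm and 10.7 degrees, less where a joint would pass 70% of its speed; a pose out of reach is approached as far as the arm can. A call with a gripper value outside its range is refused whole. The fingers move at their own pace and stop on an object; "force" is the grip in N (left out, the last holds). Time passes only in rows, so rows that repeat a pose let the fingers close. It gives the time, the measured TCP pose, the force and the opening at its end, in the units of the state.
- robot.get_obs(): the state, without advancing time (a new reading comes with each control period).
- robot.grab_frame(name): name is "side" or "top"; returns a dict with "color" (400x640x3 uint8, blue, green, red), "z_map" (400x640 float32, mm along the optical axis (not along the pixel's ray), 0 where there is no reading), "K" (3x3 intrinsics, pixels), "k1" (the pictures are not rectified: a ray, as slopes to the right and down, at radius r is drawn at 1 + k1 r^2 times it, then the intrinsics apply), "xyz" and "orientation" of the camera in the world. Camera axes: x right, y down, z forward; pixel columns grow to the right and rows downward; lengths in mm; the calibration is good to about 2 mm. A picture is of the moment at which its call begins.
- robot.close_job(): hands the job in, once; it reports no verdict.
Trained networks look in a picture, given as the dict that the camera call returned (one of the last four; its "shot" number tells which), for a name from the list of things; names that differ only in an ending like _2 or _b are one class to them, and where a whole thing is asked for, a point or a joint stands for the part that bears it (a point fixed in the world has none). Each returns a list of dicts, best first, with "confidence" (0 to 1); they miss things now and then, are a little off and sometimes report something else, mostly with a low value. They report only what shows in the picture. A call takes as long as a camera call.
- robot.search_frame(picture, target): "xyz" ([x, y, z] in mm, in world coordinates, good to about 4 mm: the middle of the surface that is visible of it).
- robot.cut_out(picture, target): "region" (400x640 bool, what is visible of it).
- robot.landmark_of(picture, target): "xyz" ([x, y, z] in mm, in world coordinates, good to about 4 mm: a listed point, or the origin of a listed thing).
The state is a dict: "time_s": time; "qpos": joint angles; "joint_vel": joint speeds; "joint_torque": joint torques, N m; "tool_pos": TCP position; "ee_rot": TCP orientation; "contact_force": force on the tool from outside, world axes, zero at the start; "torque": the same for the moment, N m; "opening": finger opening in mm.
Only numpy, scipy, OpenCV 4.12 (cv2) and the standard library are available. Lean on these libraries where they do the work, as an engineer would, in place of code of your own. Each camera call takes 0.05 s, during which the arm holds its last target.

## Task

Take the steel depth rod from its rest and push it gently down the large well of the block heater, through the sprung clip, until it stands on the bottom; the bottom is delicate, so press on it with less than 20 N. Leave the rod standing there and then push the stem of the reading post down until the top of its cap is level with the top of the rod, to show how much of the rod is exposed. Let go of everything and leave the jar, dish and tray where they are.

Things in the scene. Friction and masses are not known exactly. Their poses are not given: they have to be found in the camera images.
- rod: Plain steel depth rod, 150 mm long, about 120 g, standing upright in its rest at the start. Origin at the centre of its lower end, z along the rod towards its upper end. The lower 95 mm is 12 mm in diameter, its first 8 mm tapering to 8 mm at the end; the upper 55 mm (95 to 150 mm) is a 16 mm thick grip with a flat top.
- rod_tip (a point): Centre of the rod's lower end (the body's origin).
- rod_top (a point): Centre of the rod's flat top, 150 mm from the lower end.
- rest: White plastic rest, fixed, 70 x 70 x 60 mm high, origin at the centre of its underside on the bench. The rod stands in the 13 mm hole in its middle, 50 mm deep. The rest and the reading post stand on either side of the heater; which is left or right varies.
- block: Block heater, fixed: aluminium block 100 x 100 mm, 90 mm high, in a white housing 128 x 128 mm, 55 mm high, small black panel on its -x face. Origin at its underside's centre on the bench. Its top has one large well, 13.5 mm across, and two small ones (8.5 mm) that the rod does not fit. The large well's depth is not known: 32 to 70 mm. Its flat floor is a 4 mm disc (floor_disc, c0 its middle) that yields 1 mm per 8 N.
- well_mouth (a point): Centre of the large well's chamfered mouth, in the block's top face; 12 mm along x, 18 mm along y from the block's origin in its frame. The well runs straight down. 15 mm below the mouth two sprung clip pads grip the rod and resist its sliding with 4 to 8 N from 25 mm down. They hold the rod wherever it is let go; a push of 12 to 15 N in all means that the floor is reached.
- post: Reading post, fixed: steel base 90 x 90 x 12 mm with an upright tube 28 mm in diameter (a 34 mm collar at its upper end), 130 mm high. Origin at the centre of its underside on the bench.
- stem (a joint): Slide of the post's graduated stem, in m: 0 is fully up (cap top 262 mm above the bench), growing as the stem goes down, to 0.10 at most (cap top at 162 mm). It starts at 0 to 0.025. Friction of about 5 N holds it wherever it is left.
- stem_top (a point): Centre of the flat top of the stem's cap, on the post's axis. The cap is a steel disc 32 mm in diameter and 14 mm thick on a 12 mm stem; it is higher than the top of the bottomed rod at the start, and can be pushed from above or gripped by its rim.
- jar: Bystander: brown glass jar with white lid, 48 mm in diameter, 85 mm high, loose, beyond the heater. Origin at the centre of its underside.
- dish: Bystander: flat closed whitish translucent dish, 94 mm in diameter, 16 mm high, loose, beyond the heater. Origin at the centre of its underside.
- tray: Bystander: small open steel tray, 70 x 110 x 25 mm, loose, beyond the heater. Origin at the centre of its underside.

How it is judged:
By the outcome, as a careful person would: the job done as asked, in the order asked, and still so for the second after the job is handed in, with the robot touching nothing.
It also fails if it takes over 72 s, if anything falls off the work surface, if the arm or the gripper's body presses on something with over 40 N, if the wrist force passes 120 N, or if a joint passes its speed limit or range.

## Working session

There is one attempt and no reset: what is moved stays moved. The work goes in short steps, Python scripts to look and compute and a tool call to move; the robot and the scene stay as the last step left them, time stands still between calls to the robot, and variables do not carry over. Pictures are saved under pics/ and viewed, and the job is handed in when it is done.

Besides the shell and the picture viewer there is one more tool, called after "Emit:" by a JSON object that holds its "fn" and its "kwargs". jog_arm: Moves the arm, as the interface text tells. Its arguments: {"type":"object","properties":{"plan":{"type":"array","items":{"type":"array","items":{"type":"array","items":{"type":"number"}}}},"force":{"type":"number"}},"required":["plan"]}

```bash
ls; mkdir -p pics; cat > h.py <<'E'
import numpy as np, cv2
from plant import robot
def pt(f,u,v,z=None):
    K=np.array(f["K"]);d=np.array([[[u,v]]],float)
    x=cv2.undistortPoints(d,K,np.array([f["k1"],0,0,0,0.]))[0,0]
    R=np.array(f["orientation"]);t=np.array(f["xyz"])
    if z is None:
        zz=f["z_map"][int(round(v)),int(round(u))]
        return R@(np.array([x[0],x[1],1])*zz)+t
    r=R@np.array([x[0],x[1],1]); return t+r*(z-t[2])/r[2]
def proj(f,P):
    R=np.array(f["orientation"]);t=np.array(f["xyz"])
    c=(np.atleast_2d(P)-t)@R
    return cv2.projectPoints(c.reshape(-1,1,3),np.zeros(3),np.zeros(3),np.array(f["K"]),np.array([f["k1"],0,0,0,0.]))[0][:,0]
def cloud(f,m):
    v,u=np.nonzero(m&(f["z_map"]>0));K=np.array(f["K"])
    x=cv2.undistortPoints(np.stack([u,v],1).astype(float)[:,None],K,np.array([f["k1"],0,0,0,0.]))[:,0]
    z=f["z_map"][v,u][:,None]
    return (np.hstack([x,np.ones((len(x),1))])*z)@np.array(f["orientation"]).T+np.array(f["xyz"])
E
python3 - <<'E'
from h import *
for n in("side","top"):
    f=robot.grab_frame(n);cv2.imwrite(f"pics/{n}0.png",f["color"]);print(n,f["xyz"],np.round(f["orientation"],3).tolist(),f["K"],f["k1"])
    for t in["rod","rest","block","post","jar","dish","tray","rod_top","well_mouth","stem_top"]:
        r=robot.landmark_of(f,t);print(t,[(np.round(a["xyz"]),round(a["confidence"],2)) for a in r[:2]])
E
```

```text
pics
side [ 537.36741778 -625.25068216  923.13666769] [[0.99, -0.116, 0.08], [-0.141, -0.768, 0.625], [-0.011, -0.63, -0.776]] [[462.52863847   0.         314.78423789]
 [  0.         462.52863847 193.60165882]
 [  0.           0.           1.        ]] -0.028668377445154207
rod [(array([ 575., -243.,  249.]), 0.66)]
rest [(array([472., 294.,  -3.]), 0.93)]
block [(array([517.,  22.,  -1.]), 0.92)]
post [(array([ 572., -244.,   -3.]), 0.8)]
jar [(array([708., 186.,   2.]), 0.67)]
dish [(array([ 755., -196.,   -0.]), 0.62)]
tray [(array([739.,   7.,  -2.]), 0.64)]
rod_top [(array([477., 297., 160.]), 0.58)]
well_mouth [(array([531.,  38.,  88.]), 0.96)]
stem_top [(array([ 572., -245.,  249.]), 0.69)]
top [ 504.65867062  -20.37766234 1237.83822589] [[0.025, -0.996, 0.084], [-1.0, -0.025, 0.002], [0.0, -0.084, -0.996]] [[425.94821758   0.         324.64734793]
 [  0.         425.94821758 196.22367639]
 [  0.           0.           1.        ]] -0.048702138157012013
rod [(array([474., 296.,  12.]), 0.41)]
rest [(array([478., 300.,  -1.]), 0.57)]
block [(array([512.,  20.,  -2.]), 0.81)]
post [(array([ 574., -240.,   -0.]), 0.7), (array([739.,   5.,  -3.]), 0.54)]
jar [(array([709., 188.,   0.]), 0.63)]
dish [(array([ 753., -196.,    1.]), 0.8)]
tray [(array([740.,   7.,  -0.]), 0.77)]
rod_top [(array([478., 298., 162.]), 0.66)]
well_mouth [(array([527.,  41.,  96.]), 0.94)]
stem_top [(array([ 574., -244.,  247.]), 0.49)]
```

```bash
python3 -c "
from plant import robot
o=robot.get_obs();print(o)"
```

```text
{'time_s': 1.1, 'qpos': array([ 1.32299900e+00,  4.23057671e-01,  1.62989680e+00,  3.79036330e-07,
        1.08862441e+00, -1.89774590e-02]), 'joint_vel': array([-0.00047974, -0.00131413, -0.00094618,  0.00051313, -0.00052999,
        0.00079595]), 'joint_torque': array([-5.74135101e-04, -5.57358527e+01, -2.82138330e+01, -5.10021925e-05,
        6.96457028e-04,  1.17820399e-06]), 'tool_pos': array([141.72440011, 608.70080285, 222.24677234]), 'ee_rot': array([[ 2.26828479e-01,  9.73934721e-01,  3.05231521e-06],
       [ 9.73934721e-01, -2.26828479e-01,  1.34338318e-05],
       [ 1.37760272e-05, -7.44198766e-08, -1.00000000e+00]]), 'contact_force': array([-0.59774736, -0.5500235 ,  0.39605593]), 'torque': array([ 0.01610112, -0.00795411, -0.05849766]), 'opening': 85.0341270730208}
```

View pics/side0.png

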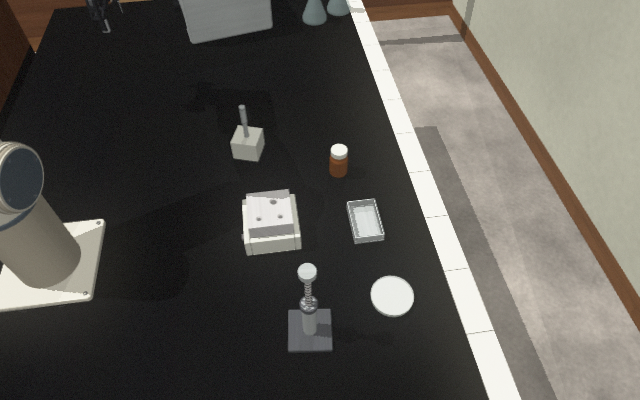

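View pics/top0.png

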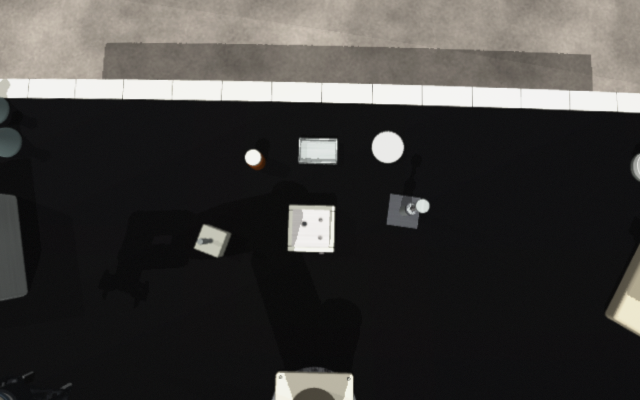

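The side view shows the rod in its rest at about (243,107), the heater wells around (272,202), and the stem cap at (307,272). I'll zoom in on these for precise measurement.

```bash
python3 - <<'E'
from h import *
S=robot.grab_frame("side");T=robot.grab_frame("top")
np.save("S0.npy",S,allow_pickle=True);np.save("T0.npy",T,allow_pickle=True)
cs=[S["color"][90:170,215:295],S["color"][180:260,235:315],S["color"][255:355,270:350][:80],T["color"][210:270,185:245],T["color"][195:255,285:345],T["color"][185:245,380:440]]
cs=[cv2.resize(c,(264,264),interpolation=cv2.INTER_CUBIC) for c in cs]
cv2.imwrite("pics/crop0.png",np.vstack([np.hstack(cs[:3]),np.hstack(cs[3:])]))
for n,f in(("S",S),("T",T)):
  for t in["rod","rest","block","stem_top","post"]:
    r=robot.cut_out(f,t)
    if not r: print(n,t,None);continue
    m=r[0]["region"];P=cloud(f,m)
    v,u=np.nonzero(m);print(n,t,round(r[0]["confidence"],2),m.sum(),"bb",u.min(),u.max(),v.min(),v.max(),"z99",np.round(np.percentile(P[:,2],[50,90,99]),1))
    z={"rest":60,"block":90,"rod":160}.get(t)
    if z:
      Q=P[abs(P[:,2]-z)<6];print("  top n",len(Q),Q.mean(0).round(1), cv2.minAreaRect(Q[:,:2].astype(np.float32)))
    else:
      z=P[:,2].max() if t!="post" else 0; zz=np.percentile(P[:,2],97);Q=P[abs(P[:,2]-zz)<7];print("  ",Q.mean(0).round(1),len(Q))
E
```

```text
S rod 0.6 179 bb 238 247 105 136 z99 [123.2 159.4 162.1]
  top n 31 [471.9 296.2 159.4] ((471.9078063964844, 296.6880187988281), (13.841060638427734, 13.6198091506958), 26.966487884521484)
S rest 0.57 980 bb 230 264 125 161 z99 [53.7 61.9 63.9]
  top n 483 [472.  293.8  60.2] ((472.48846435546875, 298.4603576660156), (75.42152404785156, 71.41483306884766), 69.86983489990234)
S block 0.73 3408 bb 242 300 188 255 z99 [76.7 91.3 93.2]
  top n 1596 [513.2  17.6  89.9] ((513.5194702148438, 21.258609771728516), (105.37261199951172, 99.8782958984375), 89.7730941772461)
S stem_top 0.56 454 bb 297 314 262 305 z99 [249.3 252.  253.7]
   [ 569.4 -244.8  250.8] 260
S post 0.56 2572 bb 288 332 263 352 z99 [ 12.5 248.3 252.5]
   [ 570.2 -245.   250.6] 283
T rod 0.63 77 bb 197 212 239 244 z99 [136.  161.2 164.3]
  top n 27 [473.9 293.1 160.3] ((474.3103332519531, 294.0068359375), (10.168418884277344, 15.207728385925293), 1.245450496673584)
T rest 0.7 678 bb 195 229 225 255 z99 [59.6 63.1 66. ]
  top n 540 [474.1 291.6  60.3] ((474.0556945800781, 293.7579040527344), (72.88854217529297, 68.57684326171875), 69.75382232666016)
T block 0.71 2060 bb 288 334 205 252 z99 [89.1 92.8 95. ]
  top n 1334 [514.3  18.1  90.6] ((514.52734375, 18.295520782470703), (100.08079528808594, 100.1939468383789), 0.13683322072029114)
T stem_top 0.62 153 bb 411 428 200 212 z99 [251.7 254.2 256.3]
   [ 571.3 -244.8  252.4] 124
T post 0.74 1063 bb 386 429 194 228 z99 [ 14.3 251.1 254.6]
   [ 571.  -245.7  252.1] 147
```

View pics/crop0.png

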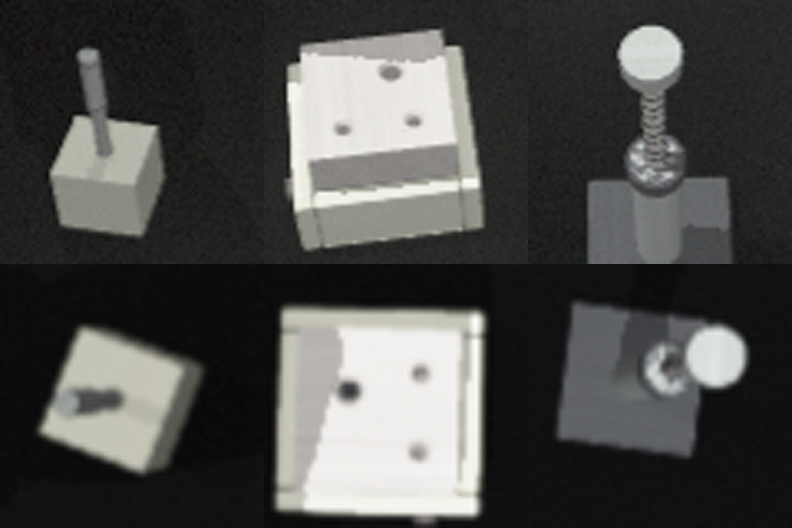

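```bash
cat >> h.py <<'E'
def dark(f,u,v,r,bg=None):
    g=f["color"].astype(float).mean(2);u0,v0=int(round(u)),int(round(v))
    p=g[v0-r:v0+r+1,u0-r:u0+r+1];b=np.percentile(p,60) if bg is None else bg
    w=np.clip(b-20-p,0,None);w[w<0.15*w.max()]=0
    vv,uu=np.mgrid[v0-r:v0+r+1,u0-r:u0+r+1]
    return (w*uu).sum()/w.sum(),(w*vv).sum()/w.sum()
E
python3 - <<'E'
from h import *
S=np.load("S0.npy",allow_pickle=True).item();T=np.load("T0.npy",allow_pickle=True).item()
for f,L in((S,[(273,202),(259,219),(280,217)]),(T,[(304,224),(320.5,220),(320,238)])):
    for p in L:
        q=dark(f,*p,4);print(np.round(q,2),pt(f,*q,90).round(1))
g=lambda f,a,b:print(f["color"].mean(2)[a[0]:a[1],b[0]:b[1]].astype(int))
g(S,(196,208),(266,281));g(T,(218,230),(298,311))
# rod top/base via triangulation: cap/rod top pixel
print(proj(S,[[472,296,160],[474,294,60]]),proj(T,[[474,294,160],[474,294,60]]))
g(S,(102,112),(236,250));g(T,(236,247),(195,214))
E
```

```text
[273.03 201.38] [525.7  37.6  90. ]
[258.34 218.9 ] [489.1  -7.   90. ]
[279.86 216.34] [537.3  -7.1  90. ]
[303.49 223.24] [527.3  36.7  90. ]
[320.01 219.35] [538.9  -7.5  90. ]
[319.49 237.47] [490.2  -7.4  90. ]
[[167 167 168 170 166 166 166 165 168 170 166 168 169 168 169]
 [166 166 167 167 166 167 168 167 168 166 169 168 170 168 171]
 [227 226 225 227 227 217 186 169 203 181 175 170 220 192 170]
 [230 231 229 230 208 198 199 196 211 213 217 224 231 228 227]
 [230 230 230 210 173 164 149 141 143 173 212 224 231 233 232]
 [232 230 230 203 167 137 129 133 128 140 172 215 231 232 232]
 [230 230 229 211 156 129 126 131 130 125 172 217 231 232 229]
 [229 229 229 229 195 147 133 133 129 146 202 226 232 232 231]
 [230 229 229 230 228 217 184 178 190 222 230 231 231 232 230]
 [229 228 229 229 230 228 225 226 228 230 232 230 232 233 231]
 [228 229 229 228 230 230 229 230 229 230 233 232 232 230 229]
 [227 230 229 230 229 230 229 231 229 230 232 232 232 232 231]]
[[179 179 179 182 207 235 238 239 239 239 239 239 239]
 [180 180 181 187 229 236 237 238 239 239 239 239 239]
 [178 178 177 180
[... 1434 characters left out ...]
 134 131 127 124 139 152 151 137 132 141 165
  184]
 [ 10  30  87 154 155 150 133 103  85  82  83  85  92  95  87  84  93 129
  166]
 [ 15  47 107 149 152 153 149 125  78  75  76  75  77  74  73  72  77 106
  152]
 [ 28  76 134 150 152 157 158 138  79  73  74  73  72  71  70  70  75 107
  154]
 [ 54 121 155 154 156 158 154 127  78  72  72  74  80  90  93  92 107 137
  166]
 [ 82 164 173 161 160 157 142 106  83  88  91 105 122 147 149 148 156 173
  179]
 [101 181 187 177 167 158 154 146 147 149 151 160 170 185 185 184 185 189
  188]
 [133 186 190 188 181 175 179 187 187 188 188 188 190 192 191 191 191 192
  191]
 [167 188 191 191 190 190 189 191 191 191 191 191 192 191 191 192 191 191
  191]]
```

The well is at about (526.5, 37) and both cameras agree with the block centre plus (12,18) at zero yaw. The rod is at about (473,295) with its top at 160, and the cap at about (571,-245,251). I'm moving to above the rod.

Emit:
{"fn": "jog_arm", "kwargs": {"plan": [[[1,0.331,-0.314,0.0,0],[1,0.331,-0.314,0.0,0],[1,0.331,-0.314,0.0,0],[1,0.331,-0.314,0.0,0],[1,0.331,-0.314,0.0,0],[1,0.331,-0.314,0.0,0],[1,0.331,-0.314,0.0,0],[1,0.331,-0.314,0.0,0],[1,0.331,-0.314,0.0,0],[1,0.331,-0.314,0.0,0],[1,0.331,-0.314,0.0,0]]], "force": 80}}

```text
time_s: 3.08
tool_pos: [471.7, 295.8, 222.2]
ee_rot: [[0.225, 0.974, -0.0], [0.974, -0.225, 0.0], [-0.0, -0.0, -1.0]]
contact_force: [0.1, 0.5, 0.4]
opening: 85.5
```

```bash
python3 - <<'E'
from h import *
S=robot.grab_frame("side");T=robot.grab_frame("top")
a=cv2.resize(S["color"][40:180,170:310],(396,396),interpolation=cv2.INTER_CUBIC);b=cv2.resize(T["color"][180:300,140:260],(396,396),interpolation=cv2.INTER_CUBIC)
cv2.imwrite("pics/c1.png",np.hstack([a,b]))
o=robot.get_obs();print(o["tool_pos"],o["time_s"])
E
```

```text
[471.91977187 295.63526267 222.23670502] 3.175
```

View pics/c1.png

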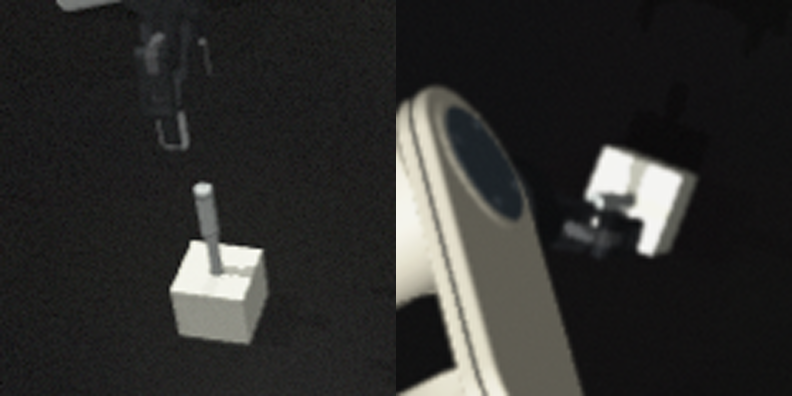

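```bash
python3 - <<'E'
from h import *
S=np.load("S0.npy",allow_pickle=True).item();T=np.load("T0.npy",allow_pickle=True).item()
P=np.array([[472-.225*s*43,295.6-.974*s*43,221.] for s in(-1,0,1)])
print(170+0*1,((proj(S,P)-[170,40])*396/140).round(), ((proj(T,P)-[140,180])*3.3+[396,0]).round())
E
```

```text
170 [[201. 104.]
 [191. 134.]
 [181. 167.]] [[510. 191.]
 [567. 206.]
 [624. 221.]]
```

```bash
python3 - <<'E'
from h import *
S=robot.grab_frame("side")
for u,v in[(231,92),(231,91),(229,88),(235,88),(232,85),(243,64),(243,60),(241,108),(242,120)]:
    print(u,v,pt(S,u,v).round(1),S["color"][v,u])
m=np.zeros((400,640),bool);m[40:100,215:250]=1
P=cloud(S,m);P=P[(P[:,2]>150)]
print(np.percentile(P,[0,1,5,50,95,99,100],axis=0).round())
Q=P[P[:,2]<240];print(len(Q));print(Q[np.argsort(Q[:,1])][::max(1,len(Q)//25)].round())
E
```

```text
231 92 [430.1 565.2   0.6] [63 63 62]
231 91 [458.9 249.9 247.8] [67 67 68]
229 88 [455.9 248.3 258. ] [29 30 29]
235 88 [469.3 248.1 256.5] [106 106 104]
232 85 [464.3 242.5 269.9] [29 30 29]
243 64 [491.2 342.  253.7] [45 47 45]
243 60 [492.8 339.  267. ] [48 49 49]
241 108 [472.1 290.4 161.1] [178 181 177]
242 120 [469.3 291.3 120.8] [124 125 124]
[[442. 220. 248.]
 [444. 224. 249.]
 [448. 227. 257.]
 [468. 258. 327.]
 [493. 339. 369.]
 [498. 355. 373.]
 [500. 370. 375.]]
0
[]
```

Seen in the side view, the open fingertips are at z≈248, higher than I expected for a TCP of 222. They are centred on the rod in xy. I'll go down and look before closing.

Emit:
{"fn": "jog_arm", "kwargs": {"plan": [[[1,0,0,-0.05,0],[1,0,0,-0.092,0],[1,0,0,-0.092,0],[1,0,0,-0.092,0],[1,0,0,-0.092,0]]]}}

```text
time_s: 3.85
tool_pos: [473.9, 295.5, 132.2]
ee_rot: [[0.227, 0.974, 0.003], [0.974, -0.227, 0.002], [0.002, 0.002, -1.0]]
contact_force: [-0.8, -0.1, -0.4]
opening: 85.3
```

```bash
cat > look.py <<'E'
from h import *
import sys
n,u0,v0,w,tu,tv,tw=sys.argv[1],*map(int,sys.argv[2:8])
S=robot.grab_frame("side");T=robot.grab_frame("top")
np.save("S.npy",S,allow_pickle=True);np.save("T.npy",T,allow_pickle=True)
r=lambda f,u,v,w:cv2.convertScaleAbs(cv2.resize(f["color"][v:v+w,u:u+w],(396,396),interpolation=cv2.INTER_CUBIC),alpha=1.3,beta=15)
cv2.imwrite(f"pics/{n}.png",np.hstack([r(S,u0,v0,w),r(T,tu,tv,tw)]))
o=robot.get_obs();print(o["time_s"],o["tool_pos"].round(1),o["contact_force"].round(1),o["opening"])
E
python3 look.py c2 195 60 100 150 190 100
```

```text
3.95 [473.6 295.3 131.8] [ 0.4 -0.5  0. ] 85.61890458440787
```

View pics/c2.png

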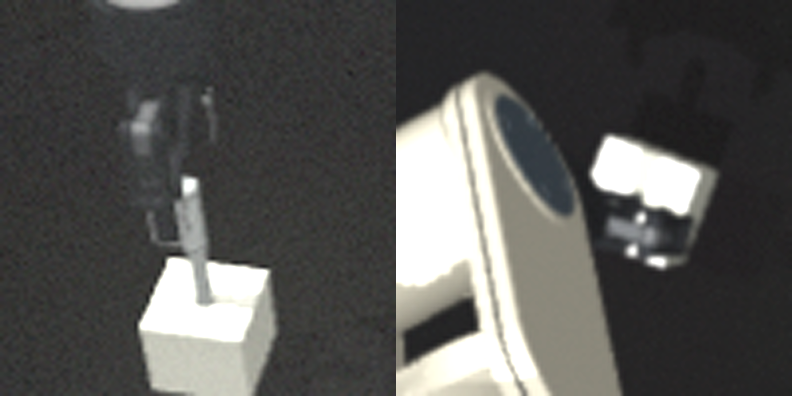

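```bash
python3 - <<'E'
from h import *
S=np.load("S.npy",allow_pickle=True).item()
for v in range(112,125,2): print(v,[tuple(pt(S,u,v).round().astype(int)) for u in (234,236,238,240)])
E
```

```text
112 [(np.int64(459), np.int64(225), np.int64(206)), (np.int64(464), np.int64(222), np.int64(208)), (np.int64(468), np.int64(232), np.int64(199)), (np.int64(471), np.int64(248), np.int64(185))]
114 [(np.int64(456), np.int64(246), np.int64(182)), (np.int64(461), np.int64(243), np.int64(184)), (np.int64(466), np.int64(242), np.int64(184)), (np.int64(470), np.int64(249), np.int64(177))]
116 [(np.int64(456), np.int64(244), np.int64(177)), (np.int64(460), np.int64(245), np.int64(176)), (np.int64(465), np.int64(239), np.int64(180)), (np.int64(470), np.int64(246), np.int64(174))]
118 [(np.int64(455), np.int64(244), np.int64(171)), (np.int64(459), np.int64(249), np.int64(166)), (np.int64(464), np.int64(240), np.int64(173)), (np.int64(468), np.int64(249), np.int64(165))]
120 [(np.int64(453), np.int64(247), np.int64(162)), (np.int64(458), np.int64(244), np.int64(165)), (np.int64(463), np.int64(243), np.int64(164)), (np.int64(468), np.int64(248), np.int64(159))]
122 [(np.int64(435), np.int64(422), np.int64(2)), (np.int64(441), np.int64(422), np.int64(1)), (np.int64(447), np.int64(422), np.int64(0)), (np.int64(453), np.int64(421), np.int64(0))]
124 [(np.int64(435), np.int64(417), np.int64(-2)), (np.int64(440), np.int64(418), np.int64(-3)), (np.int64(447), np.int64(413), np.int64(1)), (np.int64(453), np.int64(412), np.int64(1))]
```

The measured fingertip is about 25 mm above the TCP when open. I'll go 10 mm lower, which suits both readings, then close and check.

Emit:
{"fn": "jog_arm", "kwargs": {"plan": [[[1,0,0,-0.01,0],[1,0,0,-0.01,0],[-1,0,0,-0.01,0],[-1,0,0,-0.01,0],[-1,0,0,-0.01,0],[-1,0,0,-0.01,0],[-1,0,0,-0.01,0],[-1,0,0,-0.01,0]]], "force": 80}}

```text
time_s: 4.95
tool_pos: [473.1, 295.1, 120.5]
ee_rot: [[0.227, 0.974, 0.001], [0.974, -0.227, 0.001], [0.001, 0.001, -1.0]]
contact_force: [-0.7, 2.2, 2.2]
opening: 14.0
```

```bash
python3 look.py c3 195 60 100 150 190 100
```

```text
5.05 [473.1 295.1 120.5] [0.4 2.5 3.1] 13.973832175771484
```

View pics/c3.png

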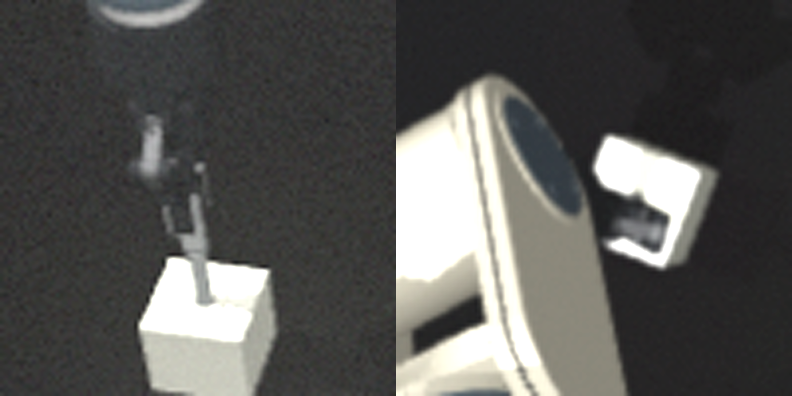

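The fingers hold the rod near the bottom of its grip, with the opening at 14 mm. I'm lifting it straight up.

Emit:
{"fn": "jog_arm", "kwargs": {"plan": [[[-1,0,0,0.01,0],[-1,0,0,0.03,0],[-1,0,0,0.055,0],[-1,0,0,0.08,0],[-1,0,0,0.105,0],[-1,0,0,0.12,0],[-1,0,0,0.12,0]]]}}

```text
time_s: 5.92
tool_pos: [473.0, 294.7, 241.1]
ee_rot: [[0.227, 0.974, 0.001], [0.974, -0.227, 0.0], [0.001, 0.001, -1.0]]
contact_force: [0.2, -0.3, -1.5]
opening: 13.8
```

```bash
python3 look.py c4 185 40 100 150 190 100
```

```text
6.025 [472.2 294.3 239.5] [-1.   0.7 -2.4] 13.482536994201972
```

View pics/c4.png

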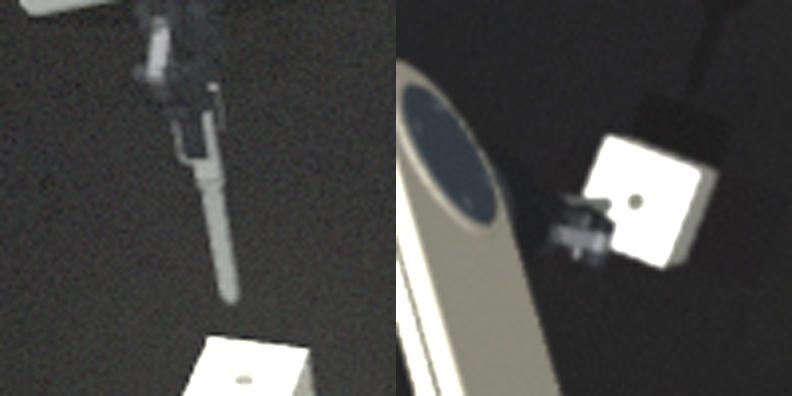

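The rod is held upright, and the rest hole is now visible. The hole-to-well displacement cancels the camera bias.

```bash
python3 - <<'E'
from h import *
S=np.load("S.npy",allow_pickle=True).item();T=np.load("T.npy",allow_pickle=True).item()
u,v=185+243/3.96,40+381/3.96;q=dark(S,u,v,3);print(q,pt(S,*q,60).round(1))
u,v=150+(635-396)/3.96,190+201/3.96;q=dark(T,u,v,4);print(q,pt(T,*q,60).round(1))
print(S["color"].mean(2)[131:142,240:254].astype(int))
# rod tip in side
print(proj(S,[[473,295,128.5],[473,295,188.5]]), (185+230/3.96,40+300/3.96))
print(robot.landmark_of(S,"rod_tip"))if 0 else None
# rod axis from cloud
m=np.zeros((400,640),bool);m[86:115,230:250]=1
P=cloud(S,m);P=P[P[:,2]>110];
for z in range(120,200,10):
  Q=P[abs(P[:,2]-z)<5]; print(z,len(Q),Q.mean(0).round(1) if len(Q) else '')
E
```

```text
(np.float64(246.11666666666665), np.float64(135.45793650793652)) [472.6 297.1  60. ]
(np.float64(209.97650727650728), np.float64(240.44698544698548)) [473.8 295.2  60. ]
[[240 240 240 238 239 240 240 239 239 239 240 241 239 240]
 [239 240 240 240 240 240 240 240 241 239 239 240 239 239]
 [240 240 240 240 233 232 234 234 236 239 239 240 240 240]
 [239 239 240 230 207 191 186 181 210 230 239 239 240 240]
 [239 240 240 222 174 148 145 145 164 223 237 240 239 240]
 [239 239 240 227 166 136 140 140 148 223 239 240 240 239]
 [241 240 239 237 227 203 192 190 224 238 240 239 240 241]
 [240 240 240 240 238 237 236 236 228 235 240 240 240 240]
 [240 239 240 239 239 240 241 241 238 238 240 239 240 240]
 [240 240 239 241 241 239 240 240 240 239 240 240 240 240]
 [240 240 240 241 239 239 239 240 240 240 240 238 239 239]]
[[242.99122834 116.62228467]
 [239.83468365  98.20863346]] (243.08080808080808, 115.75757575757576)
120 0 
130 0 
140 11 [473.5 294.1 141.4]
150 13 [472.1 293.1 149.3]
160 17 [472.8 293.5 160.6]
170 10 [471.6 292.4 169.9]
180 20 [472.4 293.  180. ]
190 14 [472.6 292.5 191.2]
```

Emit:
{"fn": "jog_arm", "kwargs": {"plan": [[[-1,0.008,-0.04,0,0],[-1,0.02,-0.095,0,0],[-1,0.032,-0.15,0,0],[-1,0.043,-0.205,0,0],[-1,0.05,-0.245,0,0],[-1,0.0535,-0.2585,0,0],[-1,0.0535,-0.2585,-0.015,0],[-1,0.0535,-0.2585,-0.03,0],[-1,0.0535,-0.2585,-0.03,0],[-1,0.0535,-0.2585,-0.03,0]]]}}

```text
time_s: 7.28
tool_pos: [526.1, 37.1, 210.0]
ee_rot: [[0.226, 0.974, -0.001], [0.974, -0.226, 0.0], [-0.0, -0.001, -1.0]]
contact_force: [-0.4, -0.5, -1.6]
opening: 14.2
```

```bash
python3 look.py c5 215 130 100 265 175 80; python3 - <<'E'
from h import *
S=np.load("S.npy",allow_pickle=True).item()
m=np.zeros((400,640),bool);m[160:200,258:285]=1
P=cloud(S,m);P=P[(P[:,2]>102)]
for z in range(100,200,10):
  Q=P[abs(P[:,2]-z)<5]; print(z,len(Q),Q.mean(0).round(1) if len(Q) else '')
print(proj(S,[[526.4,36.1,z] for z in(90,100,190)]))
E
```

```text
7.375 [526.5  36.7 210.5] [-0.6 -0.7 -1.1] 13.386754232076505
100 2 [527.7  35.7 102.6]
110 13 [525.   35.  110.3]
120 16 [525.4  34.9 120.6]
130 14 [525.6  35.4 129.5]
140 17 [525.5  34.7 140.3]
150 14 [525.3  35.2 150.2]
160 19 [525.   35.  159.3]
170 16 [525.3  34.8 170.6]
180 19 [525.5  35.4 180.1]
190 13 [525.5  33.4 190.6]
[[273.379836   201.8641202 ]
 [273.02676901 199.15281665]
 [269.60262709 172.82382032]]
```

View pics/c5.png

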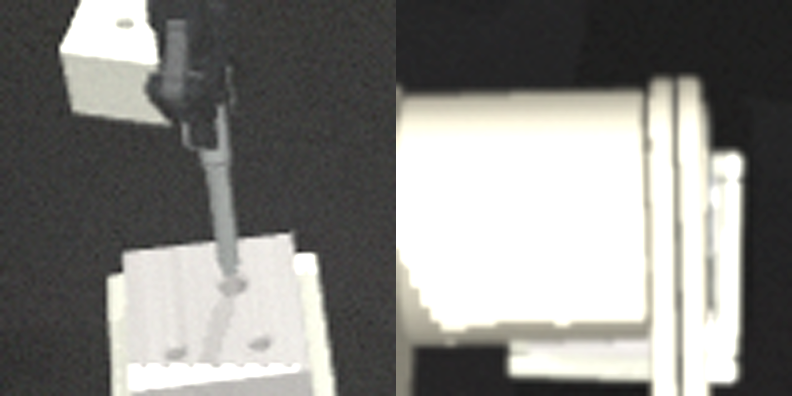

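The rod's axis runs into the well, with the tip at crop (229,272) and the well at (232,287). I'm lowering 18 mm and checking the forces.

Emit:
{"fn": "jog_arm", "kwargs": {"plan": [[[-1,0,0,-0.004,0],[-1,0,0,-0.008,0],[-1,0,0,-0.012,0],[-1,0,0,-0.015,0],[-1,0,0,-0.018,0],[-1,0,0,-0.018,0]]]}}

```text
time_s: 8.12
tool_pos: [526.1, 36.2, 191.9]
ee_rot: [[0.227, 0.974, -0.0], [0.974, -0.227, -0.0], [-0.0, -0.0, -1.0]]
contact_force: [-1.2, 0.1, -1.4]
opening: 13.8
```

```bash
python3 look.py c6 215 130 100 265 175 80
```

```text
8.225 [526.3  36.2 192.2] [-0.1  0.1 -1. ] 13.42164513632028
```

View pics/c6.png

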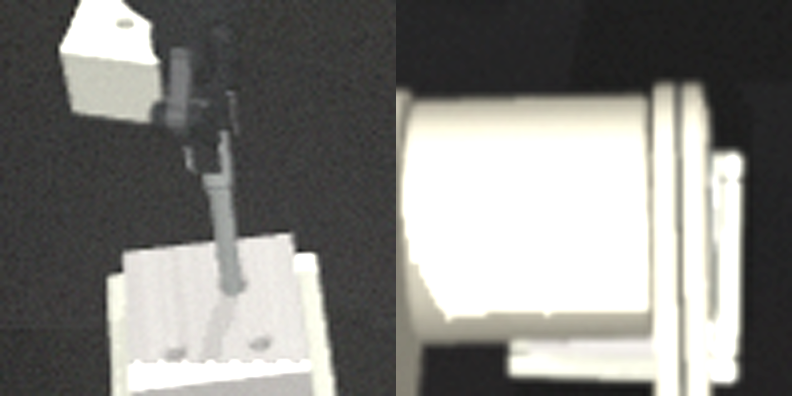

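The rod is in the mouth with no force. Continuing down through the clip.

Emit:
{"fn": "jog_arm", "kwargs": {"plan": [[[-1,0,0,-0.002,0],[-1,0,0,-0.004,0],[-1,0,0,-0.006,0],[-1,0,0,-0.008,0],[-1,0,0,-0.01,0],[-1,0,0,-0.012,0],[-1,0,0,-0.012,0]]]}}

```text
time_s: 9.1
tool_pos: [526.3, 36.3, 180.2]
ee_rot: [[0.227, 0.974, 0.0], [0.974, -0.227, 0.0], [0.0, 0.0, -1.0]]
contact_force: [-0.0, 0.5, 0.5]
opening: 13.7
```

Emit:
{"fn": "jog_arm", "kwargs": {"plan": [[[-1,0,0,-0.002,0],[-1,0,0,-0.004,0],[-1,0,0,-0.006,0],[-1,0,0,-0.008,0],[-1,0,0,-0.009,0],[-1,0,0,-0.009,0]]]}}

```text
time_s: 9.85
tool_pos: [525.9, 36.2, 170.8]
ee_rot: [[0.227, 0.974, -0.001], [0.974, -0.227, -0.0], [-0.0, -0.001, -1.0]]
contact_force: [1.1, -0.2, -0.5]
opening: 13.9
```

Emit:
{"fn": "jog_arm", "kwargs": {"plan": [[[-1,0,0,-0.001,0],[-1,0,0,-0.002,0],[-1,0,0,-0.0025,0]]]}}

```text
time_s: 10.22
tool_pos: [526.2, 36.2, 168.7]
ee_rot: [[0.227, 0.974, 0.0], [0.974, -0.227, -0.0], [0.0, 0.0, -1.0]]
contact_force: [-0.3, -0.5, 2.5]
opening: 14.0
```

```bash
python3 look.py c7 215 130 100 265 175 80
```

```text
10.325 [526.1  36.2 168.6] [0.3 0.3 0.2] 14.123156914119756
```

View pics/c7.png

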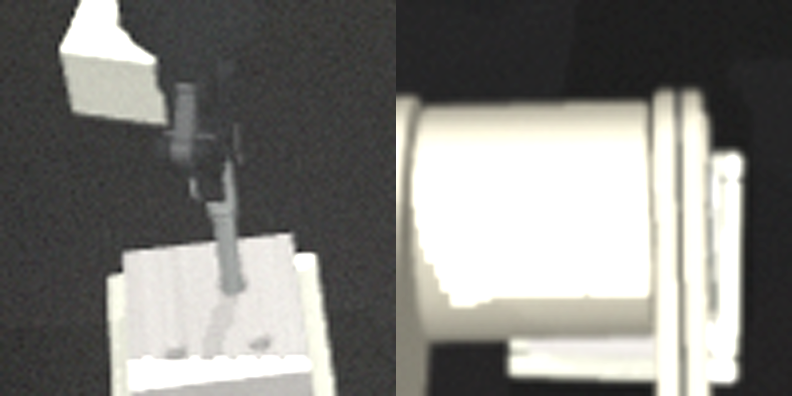

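Emit:
{"fn": "jog_arm", "kwargs": {"plan": [[[-1,0,0,-0.001,0],[-1,0,0,-0.002,0]]]}}

```text
time_s: 10.58
tool_pos: [526.3, 36.2, 166.7]
ee_rot: [[0.227, 0.974, 0.0], [0.974, -0.227, -0.0], [0.0, 0.0, -1.0]]
contact_force: [-0.1, 0.1, 3.3]
opening: 13.7
```

Emit:
{"fn": "jog_arm", "kwargs": {"plan": [[[-1,0,0,-0.001,0],[-1,0,0,-0.002,0]]]}}

```text
time_s: 10.82
tool_pos: [526.3, 36.2, 164.7]
ee_rot: [[0.227, 0.974, 0.0], [0.974, -0.227, 0.0], [0.0, 0.0, -1.0]]
contact_force: [0.8, 0.2, 3.0]
opening: 13.5
```

Emit:
{"fn": "jog_arm", "kwargs": {"plan": [[[-1,0,0,-0.001,0],[-1,0,0,-0.0015,0]]]}}

```text
time_s: 11.08
tool_pos: [526.2, 36.2, 163.1]
ee_rot: [[0.227, 0.974, -0.0], [0.974, -0.227, -0.0], [-0.0, -0.0, -1.0]]
contact_force: [0.8, -0.0, 2.5]
opening: 13.4
```

Emit:
{"fn": "jog_arm", "kwargs": {"plan": [[[-1,0,0,-0.001,0],[-1,0,0,-0.002,0]]]}}

```text
time_s: 11.32
tool_pos: [526.3, 36.2, 161.2]
ee_rot: [[0.227, 0.974, 0.0], [0.974, -0.227, -0.0], [-0.0, 0.0, -1.0]]
contact_force: [-0.4, -0.7, 3.5]
opening: 13.7
```

Emit:
{"fn": "jog_arm", "kwargs": {"plan": [[[-1,0,0,-0.001,0],[-1,0,0,-0.002,0]]]}}

```text
time_s: 11.58
tool_pos: [526.2, 36.2, 159.1]
ee_rot: [[0.227, 0.974, -0.0], [0.974, -0.227, -0.0], [-0.0, -0.0, -1.0]]
contact_force: [0.6, -0.2, 4.0]
opening: 14.2
```

Emit:
{"fn": "jog_arm", "kwargs": {"plan": [[[-1,0,0,-0.001,0],[-1,0,0,-0.002,0]]]}}

```text
time_s: 11.82
tool_pos: [526.2, 36.2, 157.2]
ee_rot: [[0.227, 0.974, 0.0], [0.974, -0.227, 0.0], [0.0, 0.0, -1.0]]
contact_force: [0.2, -0.1, 2.4]
opening: 13.9
```

Emit:
{"fn": "jog_arm", "kwargs": {"plan": [[[-1,0,0,-0.001,0],[-1,0,0,-0.002,0]]]}}

```text
time_s: 12.08
tool_pos: [526.3, 36.2, 155.2]
ee_rot: [[0.227, 0.974, 0.0], [0.974, -0.227, -0.0], [-0.0, 0.0, -1.0]]
contact_force: [0.1, -0.2, 2.5]
opening: 13.9
```

Emit:
{"fn": "jog_arm", "kwargs": {"plan": [[[-1,0,0,-0.001,0],[-1,0,0,-0.002,0]]]}}

```text
time_s: 12.32
tool_pos: [526.2, 36.2, 153.1]
ee_rot: [[0.227, 0.974, 0.0], [0.974, -0.227, -0.0], [-0.0, 0.0, -1.0]]
contact_force: [0.2, -1.1, 3.2]
opening: 13.8
```

Emit:
{"fn": "jog_arm", "kwargs": {"plan": [[[-1,0,0,-0.001,0],[-1,0,0,-0.002,0]]]}}

```text
time_s: 12.58
tool_pos: [526.2, 36.2, 151.1]
ee_rot: [[0.227, 0.974, -0.0], [0.974, -0.227, -0.0], [-0.0, -0.0, -1.0]]
contact_force: [-0.3, -0.3, 4.2]
opening: 14.0
```

Emit:
{"fn": "jog_arm", "kwargs": {"plan": [[[-1,0,0,-0.001,0],[-1,0,0,-0.002,0]]]}}

```text
time_s: 12.82
tool_pos: [526.5, 36.2, 149.5]
ee_rot: [[0.227, 0.974, 0.001], [0.974, -0.227, -0.0], [0.0, 0.001, -1.0]]
contact_force: [-0.0, -0.9, 9.3]
opening: 13.7
```

The force jumped to 9.3 N, which suggests the floor. A small confirming push:

Emit:
{"fn": "jog_arm", "kwargs": {"plan": [[[-1,0,0,-0.0006,0],[-1,0,0,-0.0006,0]]]}}

```text
time_s: 13.08
tool_pos: [526.7, 36.2, 149.3]
ee_rot: [[0.227, 0.974, 0.001], [0.974, -0.227, -0.0], [0.0, 0.001, -1.0]]
contact_force: [-0.5, -0.8, 7.3]
opening: 13.6
```

```bash
python3 look.py c8 215 130 100 265 175 80
```

```text
13.175 [526.7  36.2 149.3] [-1.4 -0.5  7.5] 13.74742837267671
```

View pics/c8.png

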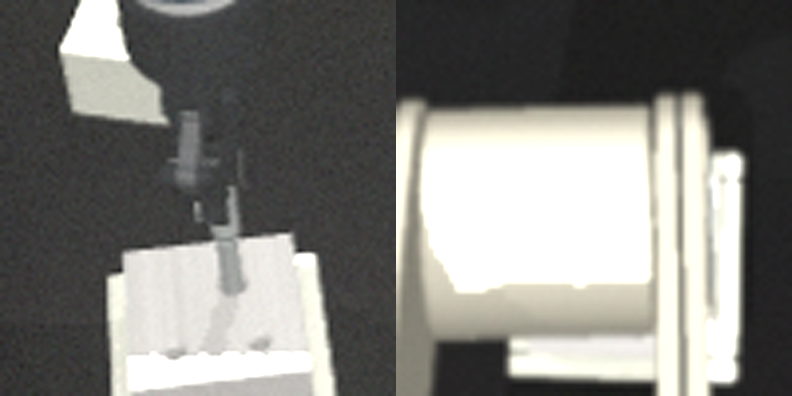

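Emit:
{"fn": "jog_arm", "kwargs": {"plan": [[[-1,0,0,-0.0008,0]]]}}

```text
time_s: 13.3
tool_pos: [527.0, 36.2, 148.9]
ee_rot: [[0.227, 0.974, 0.002], [0.974, -0.227, -0.0], [0.0, 0.002, -1.0]]
contact_force: [-1.2, -1.0, 13.6]
opening: 13.6
```

A total push of 13.6 N means the floor is reached. Releasing.

Emit:
{"fn": "jog_arm", "kwargs": {"plan": [[[0,0,0,0.0005,0],[0,0,0,0.0005,0],[0.3,0,0,0.0005,0],[0.3,0,0,0.0005,0],[0.3,0,0,0.0005,0],[0.3,0,0,0.04,0],[0.3,0,0,0.08,0],[0.3,0,0,0.12,0],[0.3,0,0,0.15,0],[0.3,0,0,0.15,0]]]}}

```text
time_s: 14.55
tool_pos: [527.6, 36.3, 300.3]
ee_rot: [[0.227, 0.974, 0.005], [0.974, -0.227, 0.0], [0.001, 0.005, -1.0]]
contact_force: [0.8, -0.0, -0.1]
opening: 55.6
```

```bash
python3 look.py c9 215 100 130 265 175 80;python3 - <<'E'
from h import *
S=np.load("S.npy",allow_pickle=True).item()
for r in robot.landmark_of(S,"rod_top")[:2]:print(r["xyz"],r["confidence"])
E
```

```text
14.65 [525.9  36.2 297.4] [ 0.1 -0.2 -0.9] 55.37004919755466
[528.7, 36.6, 191.8] 0.52
```

View pics/c9.png

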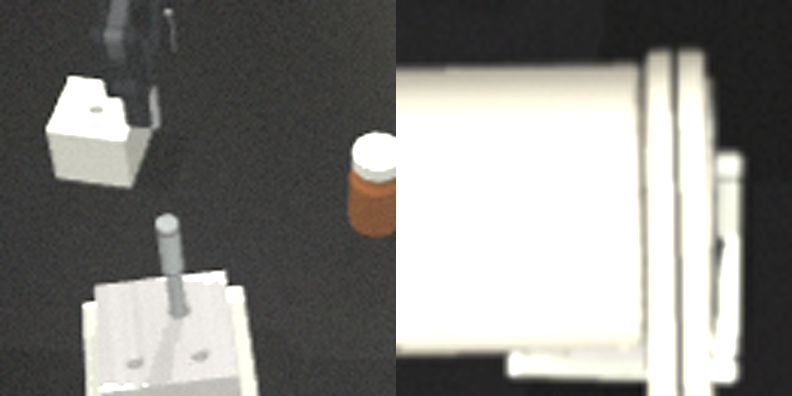

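The rod stands in the well and is released. Kinematics put its top at about 189.4 mm. I'll shut the gripper and touch the rod top lightly, so the cap can be pushed to the same tool height.

Emit:
{"fn": "jog_arm", "kwargs": {"plan": [[[-1,0,0,0,0],[-1,0,0,0,0],[-1,0,0,-0.03,0],[-1,0,0,-0.055,0],[-1,0,0,-0.075,0],[-1,0,0,-0.084,0],[-1,0,0,-0.084,0],[-1,0,0,-0.084,0]]], "force": 60}}

```text
time_s: 15.7
tool_pos: [526.8, 36.2, 214.5]
ee_rot: [[0.227, 0.974, 0.001], [0.974, -0.227, 0.0], [0.0, 0.001, -1.0]]
contact_force: [-0.2, -0.0, 0.2]
opening: 0.0
```

```bash
python3 look.py c10 215 100 130 265 175 80
```

```text
15.8 [526.8  36.3 214.7] [1.4 0.3 0.3] 0.04213096943467474
```

View pics/c10.png

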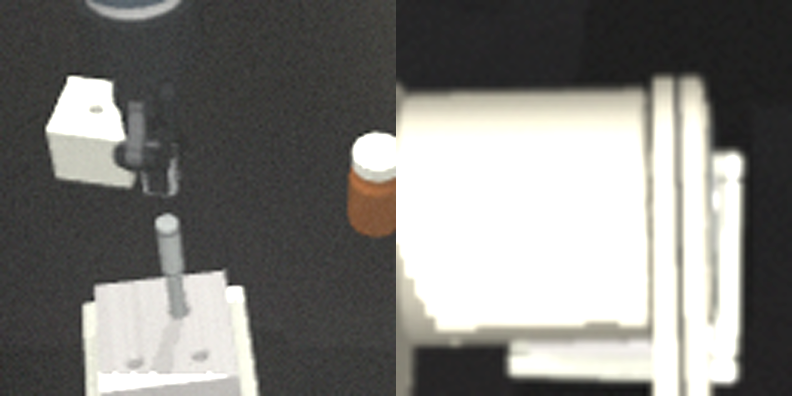

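Emit:
{"fn": "jog_arm", "kwargs": {"plan": [[[-1,0,0,-0.004,0],[-1,0,0,-0.008,0],[-1,0,0,-0.008,0]]]}}

```text
time_s: 16.18
tool_pos: [525.9, 36.2, 205.4]
ee_rot: [[0.227, 0.974, -0.001], [0.974, -0.227, -0.0], [-0.0, -0.001, -1.0]]
contact_force: [0.0, -0.4, 0.3]
opening: 0.2
```

Emit:
{"fn": "jog_arm", "kwargs": {"plan": [[[-1,0,0,-0.001,0]]]}}

```text
time_s: 16.3
tool_pos: [526.3, 36.2, 204.8]
ee_rot: [[0.227, 0.974, -0.0], [0.974, -0.227, -0.0], [-0.0, -0.0, -1.0]]
contact_force: [0.7, -0.2, 1.0]
opening: -0.1
```

Emit:
{"fn": "jog_arm", "kwargs": {"plan": [[[-1,0,0,-0.0005,0]]]}}

```text
time_s: 16.42
tool_pos: [526.2, 36.2, 204.3]
ee_rot: [[0.227, 0.974, -0.0], [0.974, -0.227, -0.0], [-0.0, -0.0, -1.0]]
contact_force: [-1.1, 0.5, 0.1]
opening: -0.0
```

Emit:
{"fn": "jog_arm", "kwargs": {"plan": [[[-1,0,0,-0.0005,0]]]}}

```text
time_s: 16.55
tool_pos: [526.3, 36.2, 203.8]
ee_rot: [[0.227, 0.974, 0.0], [0.974, -0.227, 0.0], [0.0, 0.0, -1.0]]
contact_force: [-0.2, -0.1, -0.8]
opening: 0.1
```

Emit:
{"fn": "jog_arm", "kwargs": {"plan": [[[-1,0,0,-0.0005,0]]]}}

```text
time_s: 16.68
tool_pos: [526.2, 36.2, 203.3]
ee_rot: [[0.227, 0.974, 0.0], [0.974, -0.227, 0.0], [0.0, 0.0, -1.0]]
contact_force: [-0.3, -0.7, 0.3]
opening: -0.1
```

Emit:
{"fn": "jog_arm", "kwargs": {"plan": [[[-1,0,0,-0.0004,0]]]}}

```text
time_s: 16.8
tool_pos: [526.2, 36.2, 202.9]
ee_rot: [[0.227, 0.974, 0.0], [0.974, -0.227, 0.0], [0.0, 0.0, -1.0]]
contact_force: [0.2, -0.1, -0.2]
opening: 0.3
```

Emit:
{"fn": "jog_arm", "kwargs": {"plan": [[[-1,0,0,-0.0004,0]]]}}

```text
time_s: 16.92
tool_pos: [526.2, 36.2, 202.5]
ee_rot: [[0.227, 0.974, 0.0], [0.974, -0.227, -0.0], [-0.0, 0.0, -1.0]]
contact_force: [-0.9, -0.3, 0.1]
opening: -0.0
```

Emit:
{"fn": "jog_arm", "kwargs": {"plan": [[[-1,0,0,-0.0005,0]]]}}

```text
time_s: 17.05
tool_pos: [526.2, 36.2, 202.0]
ee_rot: [[0.227, 0.974, 0.0], [0.974, -0.227, -0.0], [-0.0, 0.0, -1.0]]
contact_force: [0.3, 0.7, 0.0]
opening: 0.4
```

Emit:
{"fn": "jog_arm", "kwargs": {"plan": [[[-1,0,0,-0.0005,0]]]}}

```text
time_s: 17.18
tool_pos: [526.2, 36.2, 201.5]
ee_rot: [[0.227, 0.974, 0.0], [0.974, -0.227, -0.0], [0.0, 0.0, -1.0]]
contact_force: [-0.7, -0.6, -0.0]
opening: 0.0
```

```bash
python3 look.py c11 225 120 80 265 175 80
```

```text
17.275 [526.2  36.2 201.5] [ 0.1 -0.3  0.2] -0.13943464350875778
```

View pics/c11.png

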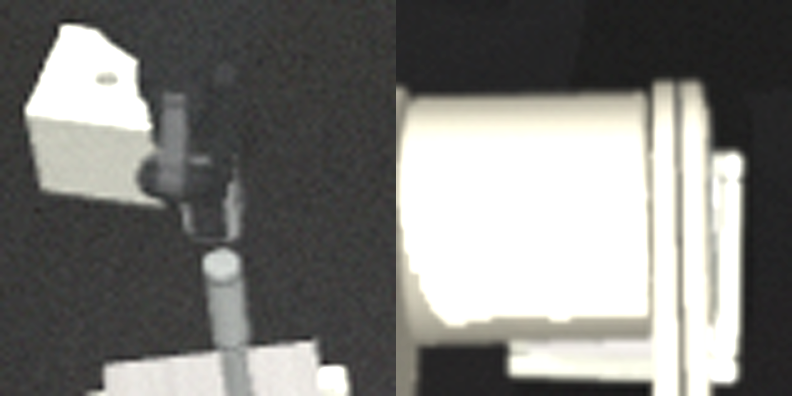

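```bash
python3 - <<'E'
from h import *
S=np.load("S.npy",allow_pickle=True).item()
for v in range(158,178): print(v,[pt(S,u,v).round().astype(int).tolist() for u in (264,266,268,270)],S["color"][v,262:274].mean(1).astype(int))
print(proj(S,[[526.2,36.2,187.5],[526.2,36.2,190],[526.2,36.2,200]]))
E
```

```text
158 [[521, -25, 300], [524, -14, 289], [528, -2, 275], [531, 7, 265]] [42 41 37 38 35 29 31 33 39 91 86 65]
159 [[520, -22, 294], [524, -18, 290], [527, -3, 274], [531, 8, 261]] [38 34 31 32 26 31 31 33 39 97 83 61]
160 [[520, -8, 277], [524, -11, 280], [527, -4, 272], [531, 29, 236]] [ 34  34  34  34  33  31  34  37  71 104  78  60]
161 [[518, 25, 240], [522, 25, 239], [527, 3, 261], [530, 28, 234]] [ 70  49  33  38  30  29  34  35  80 104  86  76]
162 [[518, 26, 235], [522, 24, 237], [526, 26, 235], [530, 30, 229]] [ 80  59  37  38  40  39  37  35  65 103  97  74]
163 [[518, 27, 231], [522, 27, 231], [526, 25, 232], [530, 30, 226]] [ 95  68  40  40  39  34  39  40  66 100 106  69]
164 [[518, 27, 229], [522, 24, 231], [526, 23, 232], [530, 31, 222]] [ 95  68  41  36  37  39  38  39  65 101 105  66]
165 [[517, 25, 228], [521, 26, 226], [525, 26, 225], [529, 27, 224]] [ 81  67  40  35  41  40  37  35  50 100 109  71]
166 [[517, 27, 223], [521, 27, 223], [525, 24, 225], [529, 27, 220]] [ 62  72  51  37  41  40  38  33  48  98 109  65]
167 [[517, 28, 219], [521, 27, 219], [525, 24, 222]
[... 595 characters left out ...]
48 147 148 144  86]
173 [[509, 210, -1], [519, 37, 190], [523, 38, 188], [527, 34, 192]] [ 32  34  38  40 130 151 152 150 149 147 147  89]
174 [[508, 207, -1], [519, 34, 190], [523, 32, 191], [527, 34, 188]] [ 34  35  38  39 114 145 148 154 154 153 140  90]
175 [[508, 199, 3], [518, 33, 188], [523, 32, 188], [527, 29, 191]] [ 39  34  35  34  77 115 141 148 142 128 115  79]
176 [[508, 197, 2], [518, 32, 186], [522, 29, 189], [526, 29, 188]] [ 35  38  34  35  57  87 108 119 118 105  96  85]
177 [[508, 196, -1], [518, 35, 179], [522, 27, 187], [526, 30, 184]] [ 37  39  36  34  55  81  83  87  95  91 103 103]
[[269.60669244 173.58133568]
 [269.50495606 172.7995988 ]
 [269.09404624 169.64163421]]
```

No contact at 201.5. Depth shows the shut fingertips at z≈214–216, so they are behind the stated TCP, and the rod top is at about 190. I'll come down in small steps, looking again.

Emit:
{"fn": "jog_arm", "kwargs": {"plan": [[[-1,0,0,-0.0015,0],[-1,0,0,-0.003,0]]]}}

```text
time_s: 17.52
tool_pos: [526.2, 36.2, 198.4]
ee_rot: [[0.227, 0.974, -0.0], [0.974, -0.227, 0.0], [0.0, -0.0, -1.0]]
contact_force: [-0.3, 0.5, -0.0]
opening: 0.4
```

Emit:
{"fn": "jog_arm", "kwargs": {"plan": [[[-1,0,0,-0.003,0],[-1,0,0,-0.007,0],[-1,0,0,-0.007,0]]]}}

```text
time_s: 17.9
tool_pos: [525.9, 36.2, 191.0]
ee_rot: [[0.227, 0.974, -0.001], [0.974, -0.227, -0.0], [-0.0, -0.001, -1.0]]
contact_force: [-1.0, -0.7, 0.7]
opening: 0.0
```

```bash
python3 look.py c12 225 120 80 265 175 80;python3 - <<'E'
from h import *
S=np.load("S.npy",allow_pickle=True).item()
for v in range(162,178): print(v,[pt(S,u,v).round().astype(int).tolist() for u in (264,266,268,270)])
E
```

```text
18.0 [526.2  36.2 191.4] [-0.6  0.  -0.8] 0.23089848437240196
162 [[520, -24, 288], [523, -20, 284], [527, -5, 268], [530, 8, 253]]
163 [[519, -20, 282], [523, -21, 282], [526, -5, 264], [530, 7, 251]]
164 [[518, 8, 249], [537, -625, 923], [526, -7, 264], [530, 9, 246]]
165 [[517, 25, 228], [521, 26, 226], [525, 25, 227], [529, 29, 222]]
166 [[517, 25, 224], [521, 26, 223], [525, 24, 224], [529, 27, 221]]
167 [[517, 26, 221], [521, 24, 223], [525, 27, 218], [529, 27, 218]]
168 [[516, 26, 218], [520, 29, 214], [525, 24, 219], [529, 26, 216]]
169 [[516, 26, 214], [520, 29, 211], [524, 25, 214], [528, 25, 214]]
170 [[516, 28, 209], [520, 26, 212], [524, 23, 214], [528, 25, 211]]
171 [[509, 215, 1], [519, 33, 200], [524, 29, 204], [528, 26, 206]]
172 [[509, 213, 0], [519, 38, 192], [523, 37, 192], [527, 36, 193]]
173 [[509, 206, 3], [519, 36, 191], [523, 37, 189], [527, 34, 192]]
174 [[508, 205, 1], [519, 32, 192], [523, 31, 193], [527, 33, 190]]
175 [[508, 201, 1], [518, 33, 188], [523, 30, 191], [527, 30, 190]]
176 [[508, 199, 0], [518, 33, 185], [522, 30, 187], [526, 29, 188]]
177 [[508, 194, 1], [518, 35, 179], [522, 30, 184], [526, 29, 184]]
```

View pics/c12.png

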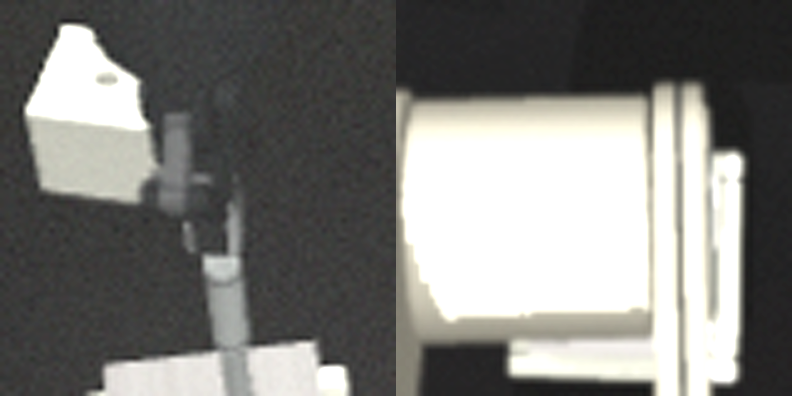

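Emit:
{"fn": "jog_arm", "kwargs": {"plan": [[[-1,0,0,-0.003,0],[-1,0,0,-0.006,0],[-1,0,0,-0.009,0],[-1,0,0,-0.009,0]]]}}

```text
time_s: 18.5
tool_pos: [526.0, 36.2, 182.2]
ee_rot: [[0.227, 0.974, -0.001], [0.974, -0.227, -0.0], [-0.0, -0.001, -1.0]]
contact_force: [0.3, -0.6, 0.8]
opening: -0.3
```

Emit:
{"fn": "jog_arm", "kwargs": {"plan": [[[-1,0,0,-0.0007,0],[-1,0,0,-0.0014,0]]]}}

```text
time_s: 18.75
tool_pos: [526.5, 36.2, 181.4]
ee_rot: [[0.227, 0.974, 0.001], [0.974, -0.227, 0.0], [0.0, 0.001, -1.0]]
contact_force: [0.0, 0.3, 3.6]
opening: -0.1
```

```bash
python3 look.py c13 225 120 80 265 175 80
```

```text
18.85 [526.4  36.2 181.3] [ 0.8 -1.1  1.1] -0.22591629844440636
```

Emit:
{"fn": "jog_arm", "kwargs": {"plan": [[[-1,0,0,-0.0002,0],[-1,0,0,-0.0002,0]]]}}

```text
time_s: 19.1
tool_pos: [526.3, 36.2, 181.0]
ee_rot: [[0.227, 0.974, 0.0], [0.974, -0.227, -0.0], [0.0, 0.0, -1.0]]
contact_force: [-1.2, 0.0, 1.7]
opening: 0.2
```

View pics/c13.png

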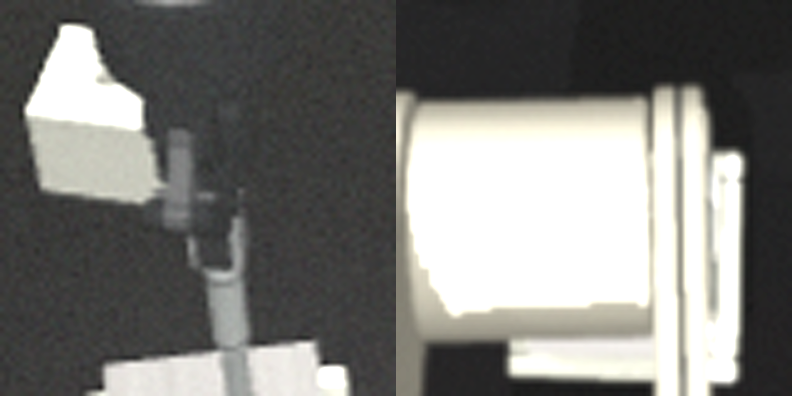

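Contact at TCP≈181.5. The force relaxes, so I'll press on gently to confirm the rod is still seated on the floor.

Emit:
{"fn": "jog_arm", "kwargs": {"plan": [[[-1,0,0,-0.0005,0],[-1,0,0,-0.0008,0]]]}}

```text
time_s: 19.35
tool_pos: [526.5, 36.2, 180.4]
ee_rot: [[0.227, 0.974, 0.001], [0.974, -0.227, 0.0], [0.0, 0.001, -1.0]]
contact_force: [1.1, -0.6, 4.6]
opening: 0.1
```

Emit:
{"fn": "jog_arm", "kwargs": {"plan": [[[-1,0,0,-0.0005,0],[-1,0,0,-0.0008,0]]]}}

```text
time_s: 19.6
tool_pos: [526.9, 36.2, 179.9]
ee_rot: [[0.227, 0.974, 0.002], [0.974, -0.227, 0.0], [0.0, 0.001, -1.0]]
contact_force: [-0.3, 0.2, 7.1]
opening: -0.1
```

Emit:
{"fn": "jog_arm", "kwargs": {"plan": [[[-1,0,0,-0.0005,0],[-1,0,0,-0.0008,0]]]}}

```text
time_s: 19.85
tool_pos: [527.3, 36.3, 179.6]
ee_rot: [[0.227, 0.974, 0.002], [0.974, -0.227, 0.0], [0.001, 0.002, -1.0]]
contact_force: [-0.4, 0.2, 8.8]
opening: 0.1
```

Emit:
{"fn": "jog_arm", "kwargs": {"plan": [[[-1,0,0,-0.0005,0],[-1,0,0,-0.0008,0]]]}}

```text
time_s: 20.1
tool_pos: [527.6, 36.3, 179.2]
ee_rot: [[0.227, 0.974, 0.003], [0.974, -0.227, 0.0], [0.001, 0.003, -1.0]]
contact_force: [-1.0, 0.1, 13.8]
opening: -0.3
```

13.8 N, so the rod is on the floor. I'm backing off slowly to find where the rod top settles.

Emit:
{"fn": "jog_arm", "kwargs": {"plan": [[[-1,0,0,0.0005,0],[-1,0,0,0.001,0],[-1,0,0,0.001,0]]]}}

```text
time_s: 20.48
tool_pos: [527.0, 36.2, 179.5]
ee_rot: [[0.227, 0.974, 0.002], [0.974, -0.227, 0.0], [0.001, 0.002, -1.0]]
contact_force: [-0.6, 0.2, 6.4]
opening: 0.3
```

Emit:
{"fn": "jog_arm", "kwargs": {"plan": [[[-1,0,0,0.0005,0],[-1,0,0,0.0008,0],[-1,0,0,0.0008,0]]]}}

```text
time_s: 20.85
tool_pos: [526.4, 36.2, 179.7]
ee_rot: [[0.227, 0.974, 0.0], [0.974, -0.227, 0.0], [0.0, 0.0, -1.0]]
contact_force: [-0.2, 0.2, 5.7]
opening: 0.2
```

Emit:
{"fn": "jog_arm", "kwargs": {"plan": [[[-1,0,0,0.0005,0],[-1,0,0,0.0005,0],[-1,0,0,0.0005,0]]]}}

```text
time_s: 21.22
tool_pos: [526.1, 36.2, 179.9]
ee_rot: [[0.227, 0.974, -0.0], [0.974, -0.227, -0.0], [-0.0, -0.0, -1.0]]
contact_force: [-0.2, -0.4, 4.0]
opening: -0.1
```

Emit:
{"fn": "jog_arm", "kwargs": {"plan": [[[-1,0,0,0.0004,0],[-1,0,0,0.0004,0],[-1,0,0,0.0004,0]]]}}

```text
time_s: 21.6
tool_pos: [526.0, 36.2, 180.2]
ee_rot: [[0.227, 0.974, -0.0], [0.974, -0.227, -0.0], [-0.0, -0.0, -1.0]]
contact_force: [0.3, -0.2, 0.5]
opening: 0.1
```

Emit:
{"fn": "jog_arm", "kwargs": {"plan": [[[-1,0,0,0.0004,0],[-1,0,0,0.0004,0],[-1,0,0,0.0004,0]]]}}

```text
time_s: 21.98
tool_pos: [526.1, 36.2, 180.7]
ee_rot: [[0.227, 0.974, -0.0], [0.974, -0.227, -0.0], [-0.0, -0.0, -1.0]]
contact_force: [-0.1, 0.4, -0.3]
opening: 0.1
```

Emit:
{"fn": "jog_arm", "kwargs": {"plan": [[[-1,0,0,0.0004,0],[-1,0,0,0.0004,0],[-1,0,0,0.0004,0]]]}}

```text
time_s: 22.35
tool_pos: [526.2, 36.2, 181.2]
ee_rot: [[0.227, 0.974, 0.0], [0.974, -0.227, -0.0], [-0.0, 0.0, -1.0]]
contact_force: [0.3, 0.9, -0.3]
opening: 0.0
```

Contact ended at TCP≈180.2, so that is the level target for the cap. Moving over to the stem.

Emit:
{"fn": "jog_arm", "kwargs": {"plan": [[[-1,0,0,0.03,0],[-1,0,0,0.085,0],[-1,0.01,-0.06,0.085,0],[-1,0.02,-0.12,0.085,0],[-1,0.03,-0.18,0.085,0],[-1,0.039,-0.24,0.085,0],[-1,0.045,-0.2815,0.085,0],[-1,0.045,-0.2815,0.085,0],[-1,0.045,-0.2815,0.085,0],[-1,0.045,-0.2815,0.085,0]]]}}

```text
time_s: 23.6
tool_pos: [571.1, -244.1, 266.2]
ee_rot: [[0.226, 0.974, -0.0], [0.974, -0.226, 0.0], [0.0, -0.0, -1.0]]
contact_force: [0.4, 0.0, 0.4]
opening: -0.1
```

```bash
python3 look.py c14 260 200 100 375 165 80;python3 - <<'E'
from h import *
S=np.load("S.npy",allow_pickle=True).item()
m=np.zeros((400,640),bool);m[150:200,250:290]=1
P=cloud(S,m);Q=P[(P[:,2]>184)&(P[:,2]<196)&(abs(P[:,0]-526)<9)&(abs(P[:,1]-36)<9)];print(len(Q),np.median(Q,0))
E
```

```text
23.7 [ 571.3 -244.1  266.4] [0.3 0.1 0.1] -0.3726779559431112
0 [nan nan nan]
  return _methods._mean(a, axis=axis, dtype=dtype,
  ret = um.true_divide(
```

View pics/c14.png

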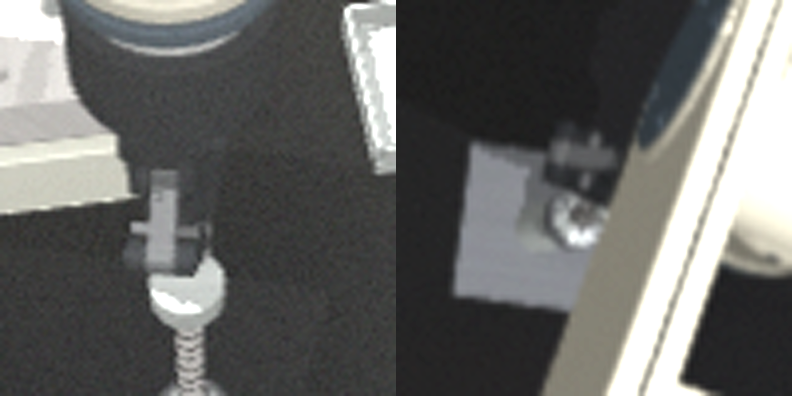

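The fingers are over the cap centre. Descending onto it.

Emit:
{"fn": "jog_arm", "kwargs": {"plan": [[[-1,0,0,-0.01,0],[-1,0,0,-0.018,0],[-1,0,0,-0.022,0],[-1,0,0,-0.026,0],[-1,0,0,-0.029,0],[-1,0,0,-0.032,0],[-1,0,0,-0.035,0]]]}}

```text
time_s: 24.58
tool_pos: [571.1, -245.2, 231.2]
ee_rot: [[0.227, 0.974, -0.0], [0.974, -0.227, 0.0], [0.0, -0.0, -1.0]]
contact_force: [-2.9, 2.1, 4.7]
opening: -0.6
```

```bash
python3 look.py c15 260 200 100 375 165 80
```

```text
24.675 [ 571.4 -245.4  230.9] [ 0.5 -0.4 -0.1] 0.007186987962905166
```

View pics/c15.png

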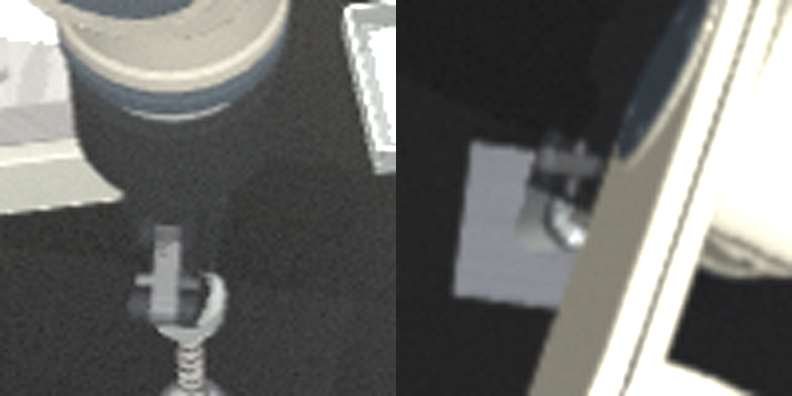

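The cap is being pushed at 4.7 N, as expected. Continuing down.

Emit:
{"fn": "jog_arm", "kwargs": {"plan": [[[-1,0,0,-0.005,0],[-1,0,0,-0.01,0],[-1,0,0,-0.015,0],[-1,0,0,-0.02,0],[-1,0,0,-0.025,0],[-1,0,0,-0.03,0],[-1,0,0,-0.035,0],[-1,0,0,-0.039,0],[-1,0,0,-0.042,0],[-1,0,0,-0.044,0],[-1,0,0,-0.045,0],[-1,0,0,-0.045,0]]]}}

```text
time_s: 26.18
tool_pos: [571.6, -245.6, 186.2]
ee_rot: [[0.227, 0.974, 0.001], [0.974, -0.227, -0.001], [-0.0, 0.001, -1.0]]
contact_force: [-0.0, -1.1, 2.4]
opening: 0.3
```

```bash
python3 look.py c16 250 200 100 375 165 80
```

```text
26.275 [ 571.6 -245.5  186.2] [ 1.9 -2.   2. ] -0.2381425965860999
```

View pics/c16.png

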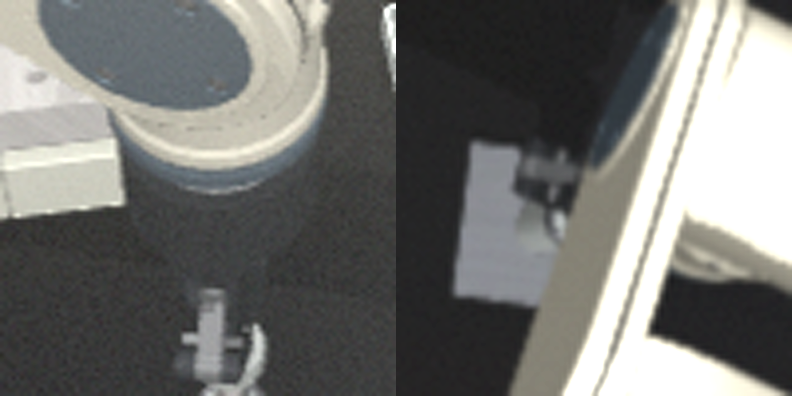

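Emit:
{"fn": "jog_arm", "kwargs": {"plan": [[[-1,0,0,-0.0015,0],[-1,0,0,-0.003,0],[-1,0,0,-0.004,0],[-1,0,0,-0.005,0],[-1,0,0,-0.0055,0],[-1,0,0,-0.0057,0],[-1,0,0,-0.0057,0],[-1,0,0,-0.0057,0]]]}}

```text
time_s: 27.28
tool_pos: [571.3, -245.3, 180.6]
ee_rot: [[0.227, 0.974, 0.0], [0.974, -0.227, -0.0], [-0.0, 0.0, -1.0]]
contact_force: [2.4, -1.9, 4.0]
opening: 0.3
```

```bash
python3 -c "
from plant import robot
o=robot.get_obs();print(o['tool_pos'],o['contact_force'])"
```

```text
[ 571.3347356  -245.32793145  180.59972284] [ 2.35048047 -1.93470542  4.03359868]
```

Emit:
{"fn": "jog_arm", "kwargs": {"plan": [[[-1,0,0,-0.0004,0],[-1,0,0,-0.0004,0],[-1,0,0,-0.0004,0]]]}}

```text
time_s: 27.65
tool_pos: [571.2, -245.3, 180.1]
ee_rot: [[0.227, 0.974, -0.0], [0.974, -0.227, -0.0], [-0.0, -0.0, -1.0]]
contact_force: [2.6, -2.7, 4.1]
opening: -0.1
```

Emit:
{"fn": "jog_arm", "kwargs": {"plan": [[[-1,0,0,0.002,0],[-1,0,0,0.02,0],[-1,0,0,0.07,0],[-1,0,0,0.13,0],[-1,-0.06,-0.02,0.15,0],[-1,-0.12,-0.06,0.17,0],[-1,-0.17,-0.1,0.17,0],[-1,-0.21,-0.13,0.17,0],[-1,-0.21,-0.13,0.17,0],[-1,-0.21,-0.13,0.17,0],[-1,-0.21,-0.13,0.17,0]]]}}

```text
time_s: 29.02
tool_pos: [362.0, -374.5, 350.2]
ee_rot: [[0.225, 0.974, 0.0], [0.974, -0.225, 0.0], [0.0, -0.0, -1.0]]
contact_force: [-0.5, 0.1, -0.3]
opening: 0.3
```

```bash
python3 look.py c17 235 150 160 265 175 160;python3 - <<'E'
from h import *
S=np.load("S.npy",allow_pickle=True).item();T=np.load("T.npy",allow_pickle=True).item()
for n,f in(("S",S),("T",T)):
  P=cloud(f,np.ones((400,640),bool))
  for nm,c,r in(("rod",(526,36.5),6),("cap",(571,-245),13)):
    Q=P[(np.hypot(P[:,0]-c[0],P[:,1]-c[1])<r)&(abs(P[:,2]-190)<6)];print(n,nm,len(Q),Q.mean(0).round(2) if len(Q) else '')
  for t in("rod_top","stem_top"):
    for r in robot.landmark_of(f,t)[:1]:print(n,t,np.round(r["xyz"],1),r["confidence"])
E
```

```text
29.125 [ 362.2 -374.5  350.1] [-0.3 -1.1  0.1] -0.11642824013816697
S rod 20 [526.42  36.36 188.82]
S cap 155 [ 571.05 -245.15  188.71]
S rod_top [527.8  37.9 188.4] 0.55
S stem_top [ 573.2 -242.7  185.9] 0.82
T rod 17 [526.08  36.37 190.27]
T cap 84 [ 570.71 -245.03  190.16]
T rod_top [530.1  35.3 192.3] 0.49
T stem_top [ 569.7 -244.8  186.4] 0.41
```

View pics/c17.png

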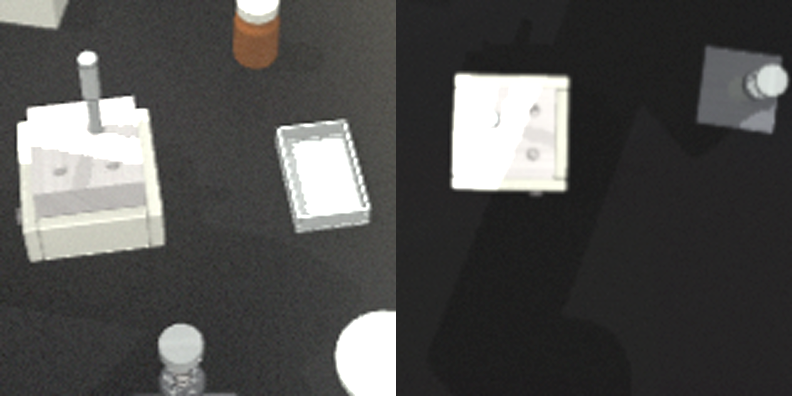

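Depth puts the rod top and cap top within about 0.1 mm of each other in both cameras. The rod is in the well, and the jar, dish and tray are where they were. Handing in.

```bash
python3 -c "
from plant import robot
print(robot.close_job())"
```

```text
the job is handed in; nothing more can be done
None
```

The rod is standing on the bottom of the large well, the stem cap is pushed down level with the rod's top, and the job is handed in. It took about 29 s of the 72 s allowed.

- **Rod:** I lowered it through the clip until the total push reached about 13.6 N. Letting go had lifted it about 1 mm, so I pressed it down again with the shut fingers to 13.8 N in total. That includes the clip's grip, so less than 13.8 N reached the floor. It stands about 51 mm deep.
- **Level:** I pushed the cap to the same tool height (about 180.1–180.2) at which the fingers left the rod's top. A last depth check gave 188.8 for the rod and 188.7 for the cap from the side camera, and 190.3 and 190.2 from the top camera.
- **Surroundings:** In the last pictures nothing touches the robot and the jar, dish and tray look unmoved; I didn't measure them again.

**Readings that disagreed:**
- The network's stem_top points read about 186, which is 3–4 mm lower than the depth maps and about the accuracy stated for the network. I trusted the depth and touch readings instead.
- The shut fingertips touched about 8–9 mm behind the TCP, not 14 mm ahead as stated. I used touch rather than that figure.

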